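# Take the used filter out of a suction unit

## Robot

A 6-joint arm with a two-finger parallel gripper is mounted at the origin on a cart in front of the work surface, level with it; the furniture and walls round the work are solid. World frame = base frame: x ahead of the robot, y to its left, z up, the work surface at z = 0. Lengths are in m, angles in rad, forces in N, time in s.
With the tool pointing down it reaches from about 0.3 to 0.875 m from the base axis. Payload 6.4 kg.
Tool frame: the origin (TCP) lies midway between the tips of the shut fingers; the grasp point (between the pads) lies 19 mm behind it; z points along the fingers, y is the direction in which the jaws open and shut (so a half turn about z gives the same grasp; the last joint's range is limited). The gripper opens to 85 mm and grips with 20 to 120 N. Pads are 22 mm wide; open, the fingers measure 114 mm over their backs; the gripper's body (76 mm by 85 mm) begins 54 mm behind the grasp point. The pads swing forward as they close: fully open they stand 13 mm farther back than shut.
Start: joints at [-1.43, 0.181, 1.607, -0, 1.354, -0.206], TCP at [0.195, -0.541, 0.231] pointing down, gripper open.
Joint ranges: [-2.99, 2.99], [-0.89, 2.07], [0.3, 2.58], [-1.14, 4.28], [0, 2.63], [-3.12, 3.12]. Speed limits (rad/s): [2.57, 2.57, 3.01, 3.14, 3.14, 3.14].

## Interface

Orientations are given as a unit quaternion [w, x, y, z].
In Python, from bench import get_obs, camera, hand_in gives the robot as it stands.
- The arm moves only by the tool drive_tool, never from a script. Its argument "deltas" is a list of rows, each a list of 2 entries, a list of its own where there are three numbers: the shift along the world's x, y, z in m, then the turn about the world's z in rad. A call has 1 to 10 rows; each row shifts and turns the pose as measured when the row begins; what a row does not reach is not made up. A row lasts 1/10 s, in which the tool goes at most 50 mm and 8.59 degrees, less where a joint would pass 70% of its speed; a pose out of reach is approached as far as the arm can. A call is refused whole if a number of a shift passes 0.05 or a number of a turn 0.15, either way. A call with a gripper value outside its range is refused whole. "gripper" is the opening, from 0 (shut) to 1 (fully open), set as the call begins (left out, the last holds). The fingers move at their own pace and stop on an object; the grip force is fixed at half the most. Time passes only in rows, so rows that do not move let the fingers close. It gives the time, the measured TCP pose, the force and the opening at its end, in the units of the state.
- get_obs(): the state, without advancing time (a new reading comes with each control period).
- camera(name): name is "scene" or "side" or "wrist"; returns a dict with "frame" (384x512x3 uint8, red, green, blue), "fx", "fy", "cx", "cy" (pixels), "eye" and "attitude" of the camera in the world. Camera axes: x right, y down, z forward; pixel columns grow to the right and rows downward; lengths in m; the calibration is good to about 2 mm. The wrist camera is an equidistant fisheye: a pixel r from the principal point sees the ray r / f radians off the axis. A picture is of the moment at which its call begins. There is no depth.
- hand_in(): hands the job in, once; it reports no verdict.
The state is a dict: "time_s": time; "q": joint angles; "dq": joint speeds; "joint_efforts": joint torques, N m; "eef_pos": TCP position; "eef_rot": TCP orientation; "wrist_force": force on the tool from outside, world axes, zero at the start; "torque": the same for the moment, N m; "opening": opening from 0.0 (shut) to 1.0 (fully open).
Only numpy, scipy, OpenCV 4.12 (cv2) and the standard library are available. Lean on these libraries where they do the work, as an engineer would, in place of code of your own. Each camera call takes 0.05 s, during which the arm holds its last target.

## Task

Take the used filter out of the suction unit: press its sprung cap down, twist it free of its catches and stand the cap on its open rim on the worktop. Then draw out the cartridge underneath, stand it upright, same end up, in the metal tray and let go. Leave the specimen cup, the stain bottle and the slide carton where they are.

Things in the scene. Friction and masses are not known exactly. Their poses are not given: they have to be found in the camera images.
- suction_unit: the suction unit, fixed to the worktop: a dark base plate 190 x 130 x 14 mm (x from -70 to +120 mm of the origin) with a white motor housing at the back (+x; 101 mm high, a hose stub on it to 114 mm) and an aluminium filter barrel that leans 25 degrees to the front. Origin on the worktop; x points to its back, z up.
- barrel: the leaning filter barrel, fixed, 80 mm across. Origin: centre of its upper face, 97 mm above the worktop; z is its axis, outward (25 degrees from vertical, leaning to the unit's front), x toward the unit's back. On that face stands a neck 47 mm across (57 mm over its catches), bore 38 mm. The cap sits over the neck.
- cap: loose grey plastic cap, 0.1 kg, 72 mm across: an open-bottomed cup 42 mm high with a grip bar on top. Origin: centre of the open rim; z up through the bar, x along the bar. At the start it is locked: its axes are parallel to the barrel's (to about 5 degrees in turn) and its origin lies 9 mm out from the barrel's upper face on the axis.
- cartridge: loose white filter cartridge, a plain cylinder 34 mm across and 85 mm long, 0.09 kg, in the barrel's bore under the cap. Origin: centre of its lower end; z along it, upward. When the cap is off, the spring lifts it about 14 mm, so that it stands about 36 mm out of the neck; it slides out freely along the barrel's axis and is clear of the neck after 50 mm.
- tray: open steel tray, fixed, 150 (its x) x 110 (its y) x 28 mm high outside, walls and floor 4 mm. Origin: centre of its underside on the worktop.
- specimen_cup: bystander: specimen cup with a lid, 62 mm across, 72 mm high; origin under its centre.
- stain_bottle: bystander: brown dropper bottle, 44 mm across, 108 mm high; origin under its centre.
- slide_carton: bystander: flat carton of slides, 100 x 82 x 26 mm; origin under its centre. The worktop round x = 0.44, y = -0.29 m (world) is always free, room to set the cap down.
- neck_end (a point): centre of the neck's open end, 24 mm out from the barrel's upper face on the axis. The cap's skirt is clear of it when the cap's origin is 25 mm out from the upper face; the cartridge's end is clear of the cap at about 65 mm. Draw both off along the axis.
- cap_bar (a point): middle of the cap's grip bar, 57 mm above the rim. The bar is 60 mm long, 18 mm thick and 30 mm high (42 to 72 mm above the rim). To free the cap press it along the axis at least 5 mm (solid stop at 9 mm), keep it pressed, turn it 55 degrees counter-clockwise seen from above (47 to 63 will do; stop at about 64), then let it up. Unpressed it cannot turn.
- spring_plate (a joint): spring plate under the cartridge, m along the axis: 0 at the start (cap locked), negative when the cap is pressed, up to +0.014 with the cap off. It pushes cartridge and cap outward with about 8 N when locked, 12 N with the cap fully pressed.
Not all that is in view belongs to the job. What is shaped like the cap but blue or orange is not meant.

How it is judged:
By the outcome, as a careful person would: the job done as asked, in the order asked, and still so for the second after the job is handed in, with the robot touching nothing.
It also fails if it takes over 62 s, if anything falls off the work surface, if the arm or the gripper's body presses on something with over 40 N, if the wrist force passes 120 N, or if a joint passes its speed limit or range.

## Working session

There is one attempt and no reset: what is moved stays moved. The work goes in short steps, Python scripts to look and compute and a tool call to move; the robot and the scene stay as the last step left them, time stands still between calls to the robot, and variables do not carry over. Pictures are saved under pics/ and viewed, and the job is handed in when it is done.

Besides the shell and the picture viewer there is one more tool, called after "Request:" as a command line: name --argument value ..., lists and objects as JSON in quotes. drive_tool: Moves the arm, as the interface text tells. Its arguments: {"type":"object","properties":{"deltas":{"type":"array","items":{"type":"array"}},"gripper":{"type":"number"}},"required":["deltas"]}

```bash
ls; mkdir -p pics
cat > h.py <<'E'
import numpy as np, cv2
from bench import get_obs, camera
from scipy.spatial.transform import Rotation as R
def shot(name,fn):
    c=camera(name); cv2.imwrite('pics/%s.png'%fn,c['frame'][:,:,::-1]); np.save('pics/%s.npy'%fn,c,allow_pickle=True); return c
def load(fn): return np.load('pics/%s.npy'%fn,allow_pickle=True).item()
def rot(c):
    a=np.array(c['attitude'],float)
    return a if a.shape==(3,3) else R.from_quat(a,scalar_first=True).as_matrix()
def ray(c,u,v,fish=False):
    x=(u-c['cx'])/c['fx'];y=(v-c['cy'])/c['fy']
    if fish:
        r=np.hypot(x,y); d=np.array([np.sin(r)*x/max(r,1e-9),np.sin(r)*y/max(r,1e-9),np.cos(r)])
    else: d=np.array([x,y,1.]); d/=np.linalg.norm(d)
    return np.array(c['eye']),rot(c)@d
def plane(c,u,v,z,fish=False):
    e,d=ray(c,u,v,fish); return e+d*(z-e[2])/d[2]
def tri(rs):
    A=0;b=0
    for e,d in rs:
        P=np.eye(3)-np.outer(d,d);A=A+P;b=b+P@e
    p=np.linalg.solve(A,b)
    return p,[np.linalg.norm((np.eye(3)-np.outer(d,d))@(p-e))*1000 for e,d in rs]
def proj(c,p,fish=False):
    q=rot(c).T@(np.array(p)-c['eye'])
    if fish:
        th=np.arctan2(np.hypot(q[0],q[1]),q[2]);s=th/np.hypot(q[0],q[1]);return c['cx']+c['fx']*q[0]*s,c['cy']+c['fy']*q[1]*s
    return c['cx']+c['fx']*q[0]/q[2],c['cy']+c['fy']*q[1]/q[2]
E
python3 - <<'E'
from h import *
for n in ['scene','side','wrist']:
    c=shot(n,n+'0'); print(n,{k:c[k] for k in c if k!='frame'})
print(get_obs())
E
```

```text
pics
scene {'fx': 364.1122410906605, 'fy': 364.1122410906605, 'cx': 259.27639166657275, 'cy': 188.03262419994007, 'eye': array([-0.16148695,  0.50735798,  0.67039026]), 'attitude': array([ 0.21710946, -0.40719448,  0.77527981, -0.43127411])}
side {'fx': 448.48946180301374, 'fy': 448.48946180301374, 'cx': 254.65344233437133, 'cy': 196.910783524715, 'eye': array([0.28211454, 0.93454341, 0.95356858]), 'attitude': array([ 0.04984184, -0.13017003,  0.90034925, -0.41224117])}
wrist {'fx': 297.3186396354542, 'fy': 297.3186396354542, 'cx': 257.62195639218874, 'cy': 188.76656517983605, 'eye': array([ 0.27415241, -0.51334804,  0.37316103]), 'attitude': array([ 0.13236354,  0.80768407, -0.56682205, -0.09401643])}
{'time_s': 0.15, 'q': array([-1.43030525e+00,  1.81414959e-01,  1.60776596e+00,  1.16647270e-05,
        1.35378874e+00, -2.06317277e-01]), 'dq': array([-0.00096719, -0.00030349, -0.00392239,  0.00039171, -0.0012206 ,
       -0.00015213]), 'joint_efforts': array([ 9.00942614e-04, -4.45259142e+01, -3.51691532e+01, -2.81632383e-04,
        5.85901187e-03, -1.43981322e-05]), 'eef_pos': array([ 0.19539235, -0.54034083,  0.23057201]), 'eef_rot': array([-6.87944599e-04,  9.85003115e-01,  1.72535185e-01,  2.83483614e-05]), 'wrist_force': array([-0.65548349,  0.17384348,  0.4093129 ]), 'torque': array([0.02750803, 0.03791896, 0.0190771 ]), 'opening': 1.0007722782177955}
```

View pics/scene0.png

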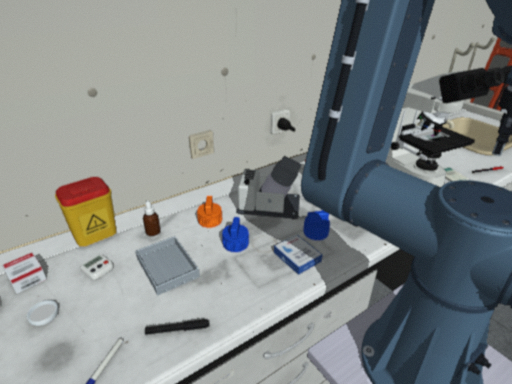

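View pics/side0.png

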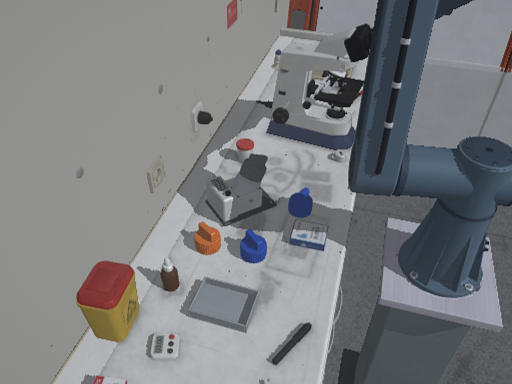

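View pics/wrist0.png

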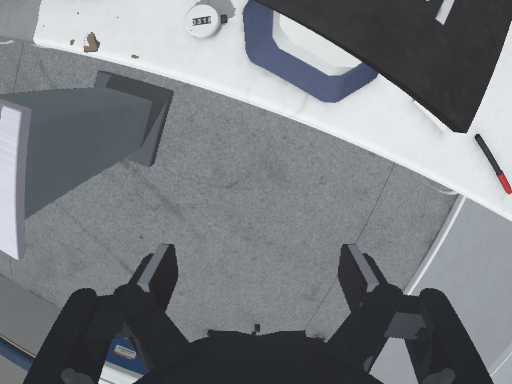

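Run:
```python
from h import *
a=cv2.imread('pics/scene0.png')[140:280,200:340]; b=cv2.imread('pics/side0.png')[120:260,180:320]
cv2.imwrite('pics/z0.png',np.hstack([cv2.resize(x,(400*1,400),interpolation=cv2.INTER_CUBIC) for x in (a,b)]))
```

```text
(no output)
```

View pics/z0.png

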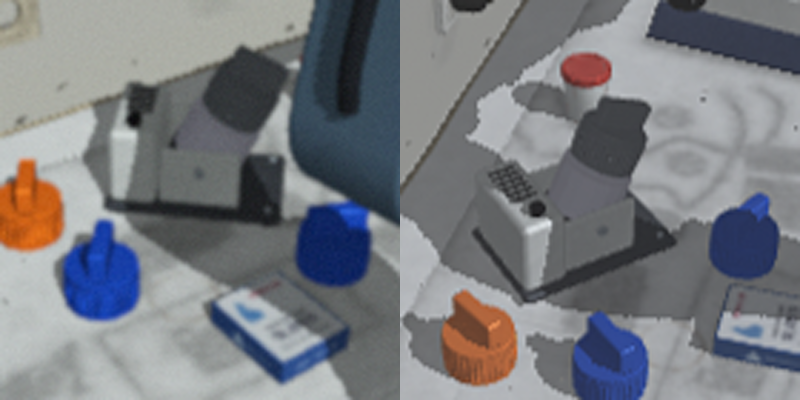

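Run:
```python
from h import *
s=load('scene0');d=load('side0')
k=1/2.857
S=lambda x,y:(200+x*k,140+y*k)
D=lambda x,y:(180+(x-400)*k,120+y*k)
for nm,p in [('near-left',(107,208)),('right',(282,222)),('rightback',(284,156))]: print('scene',nm,plane(s,*S(*p),0.010).round(3))
for nm,p in [('near',(525,298)),('right',(675,240)),('left',(472,232))]: print('side',nm,plane(d,*D(*p),0.010).round(3))
# cap bar top ends
print('bar', plane(s,*S(260,60),0.16).round(3), plane(d,*D(630,103),0.16).round(3))
print('cup',plane(d,*D(587,70),0.072).round(3))
for n,p in [('orange',(25,180)),('blue1',(103,240)),('blue2',(335,215))]: print(n,plane(s,*S(*p),0.05).round(3))
print('carton',plane(s,*S(280,320),0.026).round(3))
print('bottle',plane(d,171,275,0.05).round(3), 'tray c',[plane(d,*p,0.028).round(3) for p in [(207,281),(258,291),(247,327),(188,318)]],[plane(s,*p,0.028).round(3) for p in [(135,246),(175,237),(199,268),(157,291)]])
```

```text
scene near-left [0.61  0.036 0.01 ]
scene right [ 0.486 -0.104  0.01 ]
scene rightback [ 0.582 -0.188  0.01 ]
side near [0.62  0.032 0.01 ]
side right [ 0.491 -0.103  0.01 ]
side left [ 0.71 -0.05  0.01]
bar [ 0.567 -0.129  0.16 ] [ 0.556 -0.135  0.16 ]
cup [ 0.654 -0.304  0.072]
orange [0.653 0.109 0.05 ]
blue1 [0.522 0.095 0.05 ]
blue2 [ 0.426 -0.119  0.05 ]
carton [0.358 0.009 0.026]
bottle [0.674 0.284 0.05 ] tray c [array([0.587, 0.259, 0.028]), array([0.452, 0.252, 0.028]), array([0.449, 0.36 , 0.028]), array([0.591, 0.377, 0.028])] [array([0.614, 0.35 , 0.028]), array([0.59 , 0.248, 0.028]), array([0.448, 0.248, 0.028]), array([0.437, 0.36 , 0.028])]
```

Request:
drive_tool --deltas '[[[0.03, 0.036, 0.012], 0.06], [[0.03, 0.036, 0.012], 0.06], [[0.03, 0.036, 0.012], 0.06], [[0.03, 0.036, 0.012], 0.06], [[0.03, 0.036, 0.012], 0.06], [[0.03, 0.036, 0.012], 0.06], [[0.03, 0.036, 0.012], 0.06], [[0.03, 0.036, 0.012], 0.06]]'

```text
time_s: 0.95
eef_pos: [0.4361, -0.2434, 0.3247]
eef_rot: [-0.004, 0.914, 0.405, -0.001]
wrist_force: [-0.1, -0.9, 0.4]
opening: 1.002
```

Run:
```python
from h import *
c=shot('wrist','w1');print(c['eye'])
```

```text
[ 0.49350327 -0.1841305   0.46744656]
```

View pics/w1.png

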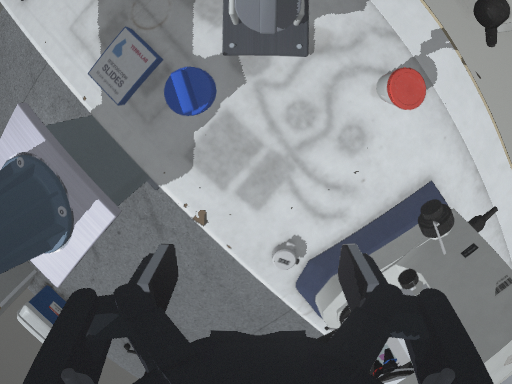

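Request:
drive_tool --deltas '[[[0.02, 0.02, 0.005], 0], [[0.02, 0.02, 0.005], 0], [[0.02, 0.02, 0.005], 0], [[0, 0, 0], 0]]'

```text
time_s: 1.4
eef_pos: [0.5037, -0.1727, 0.3429]
eef_rot: [-0.003, 0.911, 0.411, 0.002]
wrist_force: [-0.3, -0.2, -0.2]
opening: 1.0
```

Run:
```python
from h import *
c=shot('wrist','w2');print(c['eye'])
```

```text
[ 0.55935901 -0.112753    0.48609667]
```

View pics/w2.png

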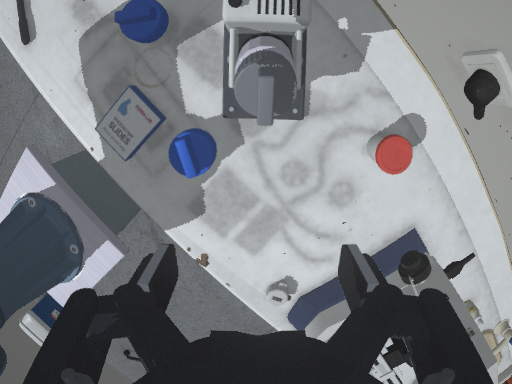

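Request:
drive_tool --deltas '[[[0.03, 0.03, 0], 0], [[0.03, 0.03, 0], 0], [[0, 0, 0], 0]]'

```text
time_s: 1.75
eef_pos: [0.5622, -0.1155, 0.3409]
eef_rot: [-0.004, 0.913, 0.408, -0.0]
wrist_force: [-0.7, -0.8, 0.2]
opening: 0.998
```

Run:
```python
from h import *
c=shot('wrist','w3');print(c['eye'])
a=cv2.imread('pics/w2.png')[20:145,200:325]; b=cv2.imread('pics/w3.png')[60:200,190:330]
cv2.imwrite('pics/z3.png',np.hstack([cv2.resize(x,(400,400),interpolation=cv2.INTER_CUBIC) for x in (a,b)]))
```

```text
[ 0.61881853 -0.05572042  0.4837888 ]
```

View pics/w3.png

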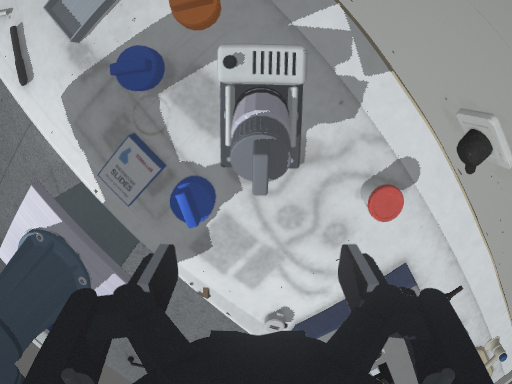

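View pics/z3.png

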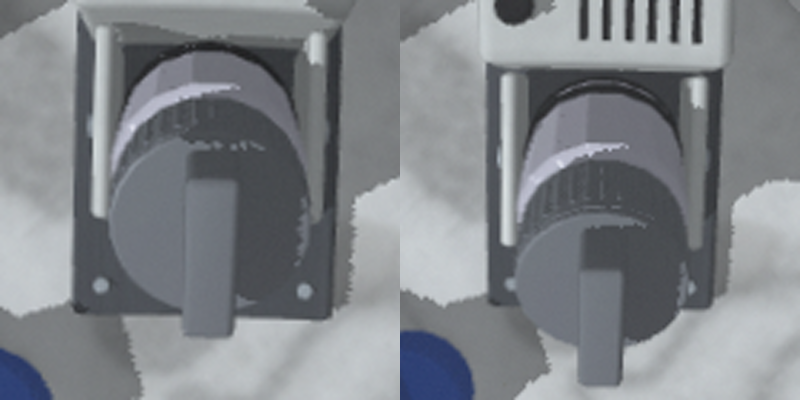

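Run:
```python
from h import *
a=load('w2');b=load('w3')
A=lambda x,y:ray(a,200+x/3.2-.3,20+y/3.2-.3,True)
B=lambda x,y:ray(b,190+(x-400)/2.857-.3,60+y/2.857-.3,True)
for n,p,q in [('backL',(189,180),(581,270)),('backR',(236,180),(620,270)),('frL',(185,325),(581,380)),('frR',(234,325),(621,380)),('barrelplateL',(100,286),(512,284)),('plR',(304,292),(691,287))]:
    t,r=tri([A(*p),B(*q)]);print(n,t.round(4),np.round(r,1))
for y in (315,320,325,330,335):
    t,r=tri([A(209,y),B(600,380)]);print(y,t.round(4),np.round(r,1))
```

```text
backL [ 0.5711 -0.0989  0.1799] [0.1 0.1]
backR [ 0.582  -0.1084  0.1807] [0.4 0.4]
frL [ 0.5382 -0.1344  0.1632] [0.1 0.1]
frR [ 0.5505 -0.1451  0.1639] [0.1 0.1]
barrelplateL [ 0.5103 -0.102   0.0149] [0.2 0.2]
plR [ 0.5844 -0.1712  0.0116] [0.8 0.8]
315 [ 0.547  -0.1362  0.1762] [0. 0.]
320 [ 0.5456 -0.1378  0.17  ] [0. 0.]
325 [ 0.5442 -0.1396  0.1635] [0.1 0.1]
330 [ 0.5427 -0.1414  0.1568] [0.2 0.2]
335 [ 0.5411 -0.1433  0.1498] [0.3 0.3]
```

Request:
drive_tool --deltas '[[[0, -0.002, -0.03], 0], [[0, -0.002, -0.03], 0], [[-0.001, -0.002, -0.03], 0], [[0, 0, -0.03], 0], [[0, 0, 0], 0]]' --gripper 0.7

```text
time_s: 2.3
eef_pos: [0.555, -0.1301, 0.2171]
eef_rot: [-0.002, 0.914, 0.405, -0.002]
wrist_force: [-0.5, 0.6, -0.1]
opening: 0.702
```

Run:
```python
from h import *
c=shot('wrist','w4');s=shot('side','s4')
b=cv2.imread('pics/s4.png')[100:240,180:320]
cv2.imwrite('pics/z4.png',cv2.resize(b,(500,500),interpolation=cv2.INTER_CUBIC))
```

```text
(no output)
```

View pics/w4.png

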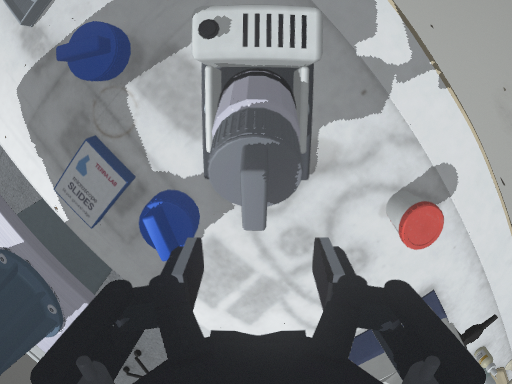

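View pics/z4.png

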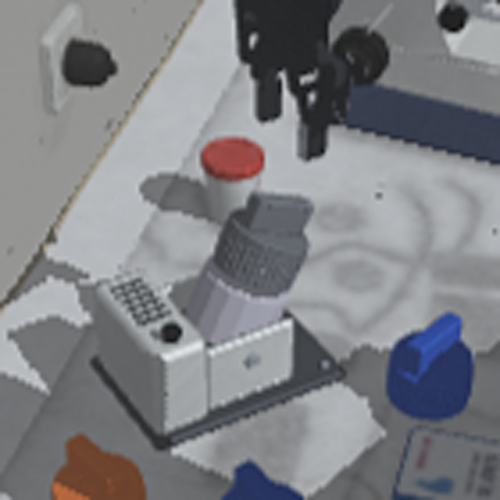

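Run:
```python
from h import *
b=cv2.imread('pics/w4.png')[120:245,195:320]
cv2.imwrite('pics/z5.png',cv2.resize(b,(600,600),interpolation=cv2.INTER_CUBIC))
```

```text
(no output)
```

View pics/z5.png

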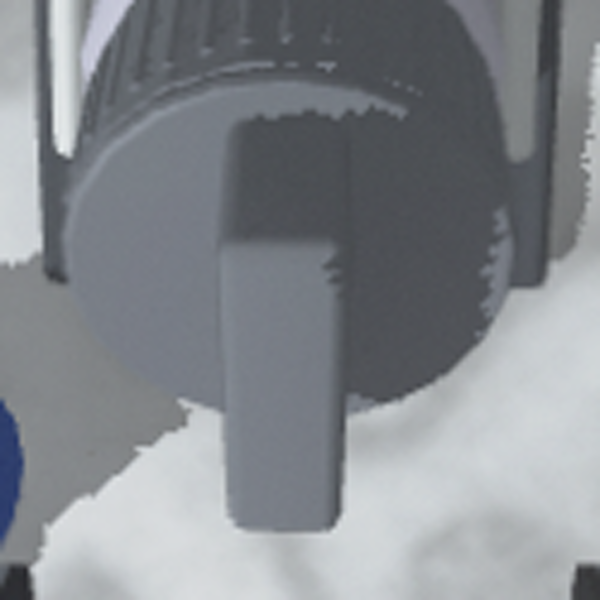

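Run:
```python
from h import *
a=load('w4');b=load('w3');d=load('w2')
A=lambda x,y:ray(a,195+x/4.8-.4,120+y/4.8-.4,True)
B=lambda x,y:ray(b,190+(x-400)/2.857-.3,60+y/2.857-.3,True)
P=[]
for n,p,q in [('back',(280,240),(600.5,270)),('fr',(284.5,528),(601,381))]:
    t,r=tri([A(*p),B(*q)]);print(n,t.round(4),np.round(r,1))
print('assume z',plane(a,195+280/4.8-.4,120+240/4.8-.4,.183,True),plane(a,195+284.5/4.8-.4,120+528/4.8-.4,.158,True))
```

```text
back [ 0.5755 -0.1046  0.1737] [0. 0.]
fr [ 0.5457 -0.1382  0.1704] [0.1 0.1]
assume z [ 0.57732219 -0.10290907  0.183     ] [ 0.54123414 -0.14257269  0.158     ]
```

Request:
drive_tool --deltas '[[[0.002, 0.003, -0.015], 0], [[0.002, 0.003, -0.015], 0], [[0.002, 0.003, -0.015], 0], [[0, 0, -0.01], 0], [[0, 0, 0], 0]]'

```text
time_s: 2.9
eef_pos: [0.5667, -0.1231, 0.168]
eef_rot: [0.004, 0.914, 0.405, 0.003]
wrist_force: [0.1, 0.5, 1.2]
opening: 0.698
```

Request:
drive_tool --deltas '[[[-0.003, 0.001, -0.006], 0], [[-0.002, 0, -0.005], 0], [[0, 0, -0.002], 0], [[0, 0, 0], 0]]'

```text
time_s: 3.3
eef_pos: [0.5614, -0.1218, 0.1541]
eef_rot: [0.004, 0.914, 0.405, 0.003]
wrist_force: [-0.5, -0.5, -0.4]
opening: 0.7
```

Request:
drive_tool --deltas '[[[0, 0, 0], 0], [[0, 0, 0], 0], [[0, 0, 0], 0], [[0, 0, 0], 0], [[0, 0, 0], 0]]' --gripper 0

```text
time_s: 3.8
eef_pos: [0.561, -0.1215, 0.1552]
eef_rot: [0.004, 0.914, 0.405, 0.003]
wrist_force: [-2.1, 0.3, 0.4]
opening: 0.194
```

Run:
```python
from h import *
c=shot('wrist','w6');s=shot('side','s6');c2=shot('scene','c6')
print(get_obs()['torque'])
b=cv2.imread('pics/s6.png')[100:240,180:320]
a=cv2.imread('pics/w6.png')[100:300,150:350]
cv2.imwrite('pics/z6.png',np.hstack([cv2.resize(x,(400,400),interpolation=cv2.INTER_CUBIC) for x in (a,b)]))
```

```text
[ 0.21700021  0.34591053 -0.08983246]
```

View pics/z6.png

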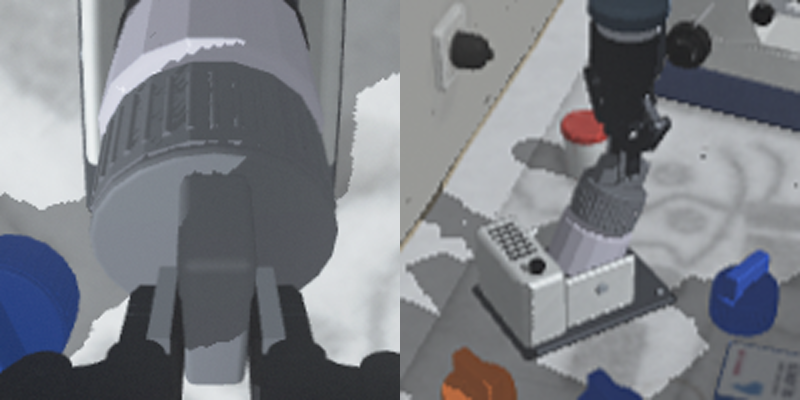

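Request:
drive_tool --deltas '[[[0.001, 0.001, -0.003], 0], [[0.001, 0.001, -0.003], 0], [[0.0005, 0.0005, -0.002], 0]]'

```text
time_s: 4.25
eef_pos: [0.5635, -0.1204, 0.1503]
eef_rot: [0.005, 0.914, 0.406, 0.002]
wrist_force: [-7.1, -0.3, 11.9]
opening: 0.192
```

Request:
drive_tool --deltas '[[[0.0003, 0.001, -0.003], 0], [[0, 0.0002, -0.001], 0.06], [[0, 0, -0.001], 0.06]]'

```text
time_s: 4.55
eef_pos: [0.5654, -0.1222, 0.1495]
eef_rot: [0.009, 0.887, 0.462, 0.003]
wrist_force: [-3.8, -1.4, 6.0]
opening: 0.194
```

```bash
cat > zz.py <<'E'
import sys
from h import *
t=sys.argv[1]
shot('wrist','w'+t);shot('side','s'+t)
print({k:np.round(v,3) for k,v in get_obs().items() if k in('eef_pos','eef_rot','wrist_force','torque','opening','time_s')})
b=cv2.imread('pics/s%s.png'%t)[100:240,180:320]
a=cv2.imread('pics/w%s.png'%t)[100:300,150:350]
cv2.imwrite('pics/z%s.png'%t,np.hstack([cv2.resize(x,(400,400),interpolation=cv2.INTER_CUBIC) for x in (a,b)]))
E
python3 zz.py 7
```

```text
{'time_s': np.float64(4.65), 'eef_pos': array([ 0.565, -0.122,  0.15 ]), 'eef_rot': array([0.009, 0.887, 0.461, 0.003]), 'wrist_force': array([-2.834, -1.816,  8.124]), 'torque': array([-0.366,  0.466, -0.046]), 'opening': np.float64(0.197)}
```

View pics/z7.png

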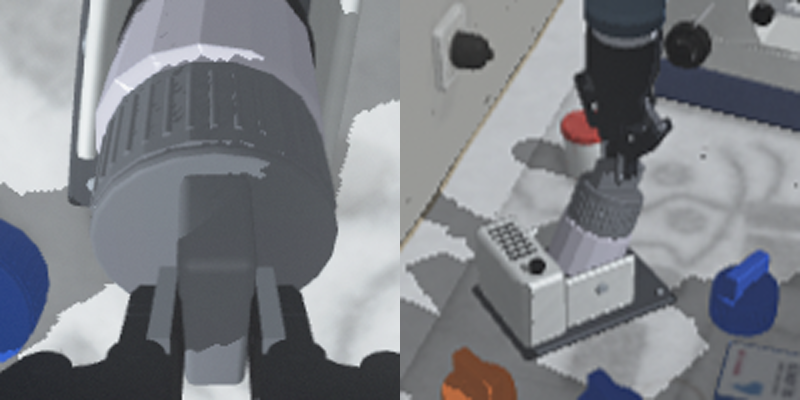

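Request:
drive_tool --deltas '[[[-0.0005, 0.001, -0.0015], 0.08], [[-0.0005, 0.001, -0.001], 0.08], [[-0.0005, 0.0005, -0.001], 0.08]]'

```text
time_s: 4.95
eef_pos: [0.566, -0.1219, 0.1494]
eef_rot: [0.011, 0.825, 0.566, 0.006]
wrist_force: [-5.9, 2.9, 10.4]
opening: 0.195
```

Request:
drive_tool --deltas '[[[-0.001, 0.001, -0.001], 0.08], [[-0.001, 0.001, -0.001], 0.08], [[-0.001, 0.001, -0.001], 0.08]]'

```text
time_s: 5.25
eef_pos: [0.5657, -0.1216, 0.1501]
eef_rot: [0.015, 0.75, 0.661, 0.009]
wrist_force: [-3.6, -1.4, 2.0]
opening: 0.198
```

```bash
python3 zz.py 8
```

```text
{'time_s': np.float64(5.35), 'eef_pos': array([ 0.566, -0.122,  0.15 ]), 'eef_rot': array([0.015, 0.751, 0.661, 0.009]), 'wrist_force': array([-4.106, -2.693,  5.005]), 'torque': array([-0.822, -0.776, -0.871]), 'opening': np.float64(0.191)}
```

View pics/z8.png

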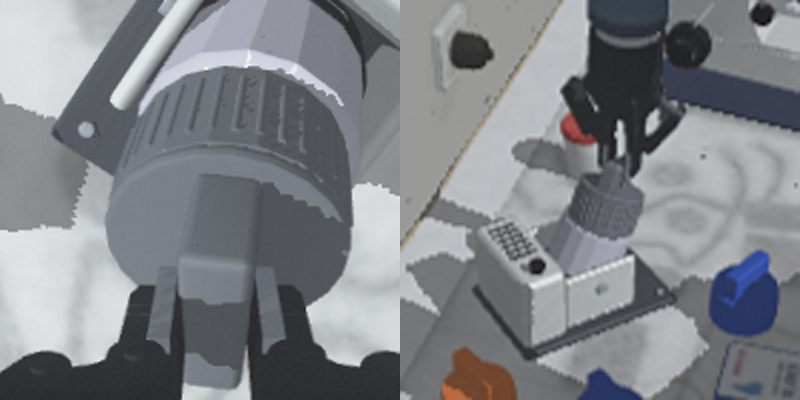

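Request:
drive_tool --deltas '[[[-0.0005, 0.0005, -0.002], 0.08], [[-0.0005, 0.0005, -0.0015], 0.08], [[-0.0005, 0.0005, -0.001], 0.08]]'

```text
time_s: 5.65
eef_pos: [0.5673, -0.1236, 0.1509]
eef_rot: [0.019, 0.668, 0.744, 0.012]
wrist_force: [-2.2, -0.4, 3.6]
opening: 0.195
```

```bash
python3 zz.py 9
```

```text
{'time_s': np.float64(5.75), 'eef_pos': array([ 0.569, -0.125,  0.152]), 'eef_rot': array([0.021, 0.667, 0.744, 0.011]), 'wrist_force': array([-0.9  , -6.771, 10.512]), 'torque': array([-1.29 , -0.205,  0.013]), 'opening': np.float64(0.19)}
```

View pics/z9.png

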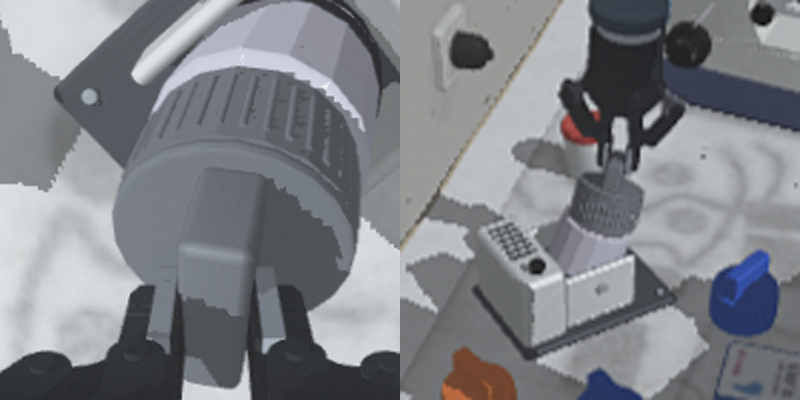

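Request:
drive_tool --deltas '[[[-0.002, 0.002, -0.004], 0], [[-0.002, 0.002, -0.003], 0.04], [[-0.001, 0.001, -0.002], 0.06], [[-0.001, 0.001, -0.002], 0.06]]'

```text
time_s: 6.15
eef_pos: [0.5712, -0.1282, 0.1534]
eef_rot: [0.034, 0.607, 0.794, 0.013]
wrist_force: [-0.3, -2.3, 9.2]
opening: 0.192
```

```bash
python3 zz.py 10
```

```text
{'time_s': np.float64(6.25), 'eef_pos': array([ 0.571, -0.128,  0.154]), 'eef_rot': array([0.034, 0.607, 0.794, 0.013]), 'wrist_force': array([-1.008, -2.954, 10.462]), 'torque': array([-0.468, -0.208, -0.19 ]), 'opening': np.float64(0.195)}
```

View pics/z10.png

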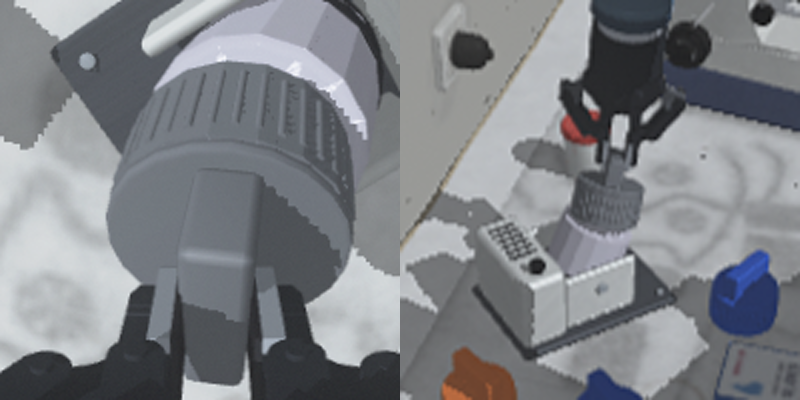

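Run:
```python
from h import *
az=np.radians(47.3);L=np.radians(25)
xh=np.array([np.cos(az),np.sin(az),0]);a=-np.sin(L)*xh+np.cos(L)*np.array([0,0,1]);x=np.cos(L)*xh+np.sin(L)*np.array([0,0,1]);y=np.cross(a,x)
top=np.array([.5594,-.1226,.1703])
def meas(fn,pts,press):
    c=load(fn);O=top-a*press
    Q=[]
    for u,v in pts:
        e,d=ray(c,150+u/2-.25,100+v/2-.25,True);p=e+d*((O-e)@a)/(d@a)-O;Q.append((p@x*1000,p@y*1000))
    Q=np.array(Q).round(1);print(fn,Q.tolist(),'az L,R', np.degrees(np.arctan2(*(Q[0]-Q[2])[::-1])).round(1),np.degrees(np.arctan2(*(Q[1]-Q[3])[::-1])).round(1))
meas('w6',[(181,262),(256,262),(186,378),(247,380)],0)
for pr in (0,.006):meas('w10',[(180,250),(255,258),(186,372),(241,382)],pr)
meas('w8',[(180,280),(254,290),(187,382),(240,387)],.006)
```

```text
w6 [[28.8, 6.2], [28.9, -10.1], [-26.2, 6.7], [-27.4, -11.1]] az L,R -0.5 1.0
w10 [[10.9, 13.1], [26.4, 5.5], [-14.4, -24.4], [-0.4, -31.6]] az L,R 56.0 54.2
w10 [[5.7, 9.7], [22.2, 1.6], [-21.3, -30.2], [-6.4, -37.9]] az L,R 55.9 54.1
w8 [[11.4, 11.3], [21.8, -2.8], [-27.6, -14.5], [-16.5, -26.0]] az L,R 33.5 31.2
```

Request:
drive_tool --deltas '[[[-0.001, -0.001, 0.003], 0], [[-0.001, -0.001, 0.003], 0], [[-0.001, -0.001, 0.003], 0]]'

```text
time_s: 6.55
eef_pos: [0.5695, -0.1314, 0.1639]
eef_rot: [0.035, 0.609, 0.793, 0.014]
wrist_force: [-0.5, 0.0, 2.3]
opening: 0.195
```

```bash
python3 zz.py 11
```

```text
{'time_s': np.float64(6.65), 'eef_pos': array([ 0.57 , -0.132,  0.164]), 'eef_rot': array([0.036, 0.608, 0.793, 0.014]), 'wrist_force': array([-1.58 , -0.702,  4.285]), 'torque': array([-0.045,  0.092,  0.026]), 'opening': np.float64(0.192)}
```

View pics/z11.png

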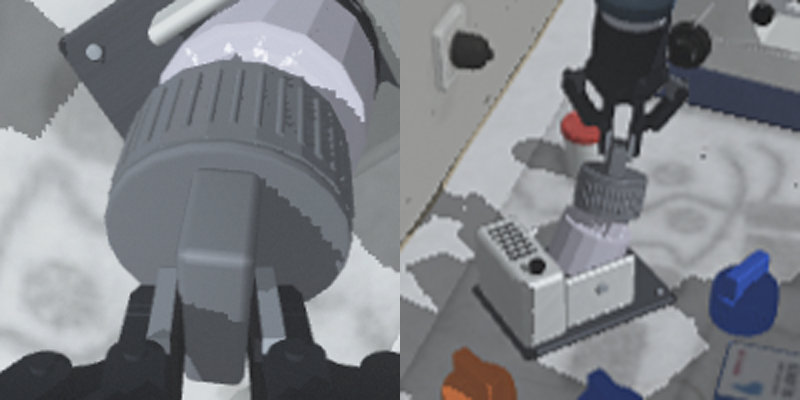

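Request:
drive_tool --deltas '[[[-0.003, -0.003, 0.009], 0], [[-0.003, -0.003, 0.009], 0], [[-0.003, -0.003, 0.009], 0]]'

```text
time_s: 6.95
eef_pos: [0.5587, -0.1398, 0.19]
eef_rot: [0.033, 0.608, 0.793, 0.013]
wrist_force: [0.5, 0.7, -1.8]
opening: 0.192
```

```bash
python3 zz.py 12
```

```text
{'time_s': np.float64(7.05), 'eef_pos': array([ 0.56 , -0.141,  0.191]), 'eef_rot': array([0.035, 0.609, 0.793, 0.014]), 'wrist_force': array([ 0.44 , -1.106, -1.235]), 'torque': array([0.013, 0.013, 0.01 ]), 'opening': np.float64(0.194)}
```

View pics/z12.png

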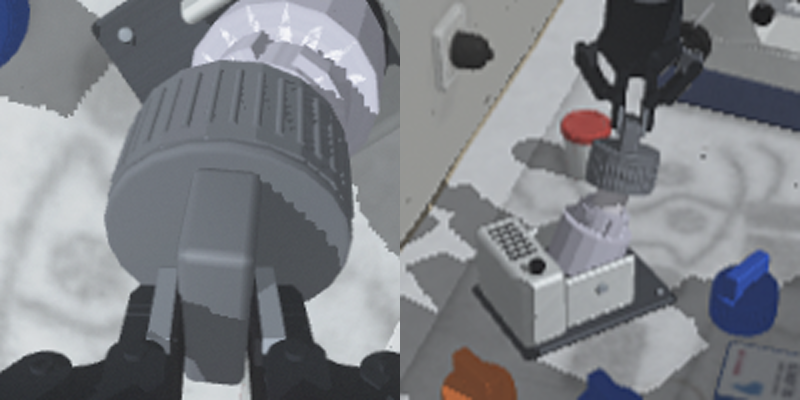

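Cap is free (force now just its weight). Keep drawing along the axis.

Request:
drive_tool --deltas '[[[-0.004, -0.004, 0.012], 0], [[-0.004, -0.004, 0.012], 0], [[-0.004, -0.004, 0.012], 0], [[-0.003, -0.003, 0.009], 0], [[0, 0, 0], 0]]'

```text
time_s: 7.55
eef_pos: [0.5427, -0.1572, 0.2408]
eef_rot: [0.035, 0.609, 0.792, 0.013]
wrist_force: [0.6, 0.3, -1.0]
opening: 0.197
```

```bash
python3 zz.py 13
```

```text
{'time_s': np.float64(7.65), 'eef_pos': array([ 0.542, -0.156,  0.239]), 'eef_rot': array([0.034, 0.609, 0.793, 0.013]), 'wrist_force': array([-0.783,  0.806, -1.295]), 'torque': array([ 0.042,  0.051, -0.066]), 'opening': np.float64(0.195)}
```

View pics/z13.png

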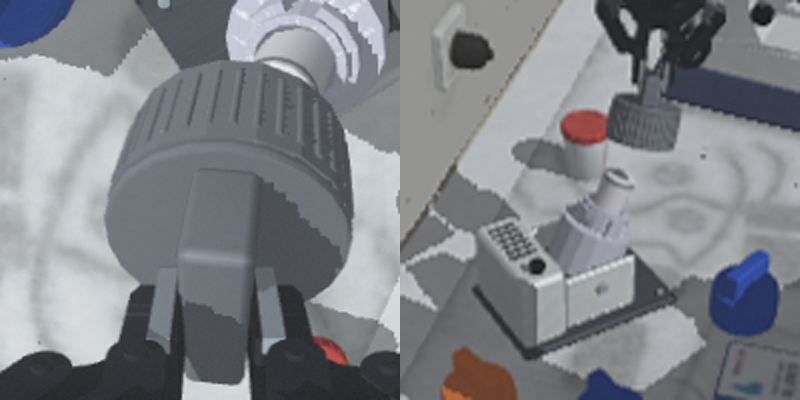

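View pics/w13.png

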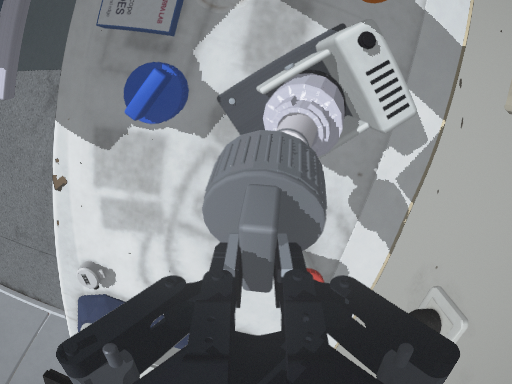

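Request:
drive_tool --deltas '[[[-0.016, -0.024, 0], 0], [[-0.016, -0.024, 0], 0], [[-0.016, -0.024, -0.02], 0], [[-0.016, -0.024, -0.03], 0], [[-0.016, -0.024, -0.03], 0], [[-0.016, -0.024, -0.02], 0], [[0, 0, 0], 0]]'

```text
time_s: 8.35
eef_pos: [0.4428, -0.3015, 0.1333]
eef_rot: [0.033, 0.607, 0.794, 0.015]
wrist_force: [-0.2, 1.1, -1.3]
opening: 0.197
```

Run:
```python
from h import *
shot('side','s14');shot('wrist','w14');shot('scene','c14')
b=cv2.imread('pics/s14.png')[60:210,220:370]
a=cv2.imread('pics/w14.png')[50:300,130:380]
cv2.imwrite('pics/z14.png',np.hstack([cv2.resize(x,(400,400),interpolation=cv2.INTER_CUBIC) for x in (a,b)]))
```

View pics/z14.png

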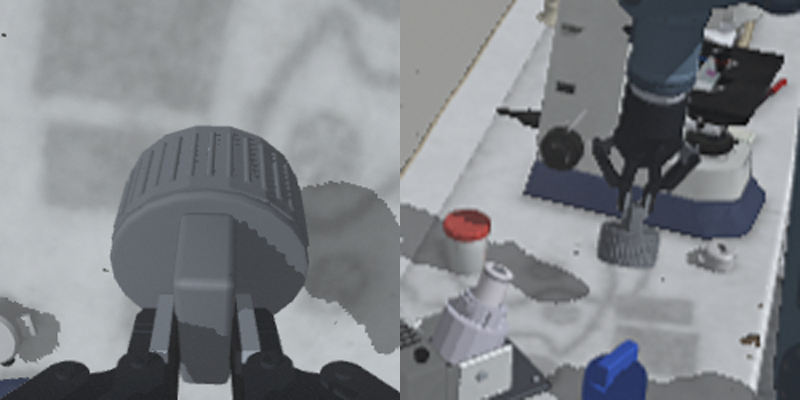

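View pics/c14.png

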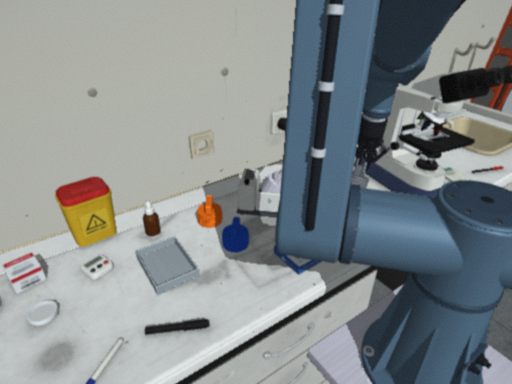

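Request:
drive_tool --deltas '[[[0, 0.001, -0.025], 0], [[0, 0.001, -0.025], 0], [[0, 0, -0.012], 0], [[0, 0, -0.005], 0], [[0, 0, -0.003], 0]]'

```text
time_s: 9.0
eef_pos: [0.4533, -0.2981, 0.0716]
eef_rot: [0.042, 0.603, 0.797, 0.014]
wrist_force: [0.8, -0.9, -1.8]
opening: 0.193
```

Request:
drive_tool --deltas '[[[-0.003, 0, -0.005], 0], [[-0.002, 0, -0.005], 0], [[0, 0, -0.003], 0]]'

```text
time_s: 9.3
eef_pos: [0.453, -0.3013, 0.0646]
eef_rot: [0.048, 0.602, 0.797, 0.014]
wrist_force: [-4.4, 2.9, 19.2]
opening: 0.194
```

Run:
```python
from h import *
shot('side','s15');shot('wrist','w15')
b=cv2.imread('pics/s15.png')[60:210,220:370]
a=cv2.imread('pics/w15.png')[50:300,130:380]
cv2.imwrite('pics/z15.png',np.hstack([cv2.resize(x,(400,400),interpolation=cv2.INTER_CUBIC) for x in (a,b)]))
```

```text
(no output)
```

View pics/z15.png

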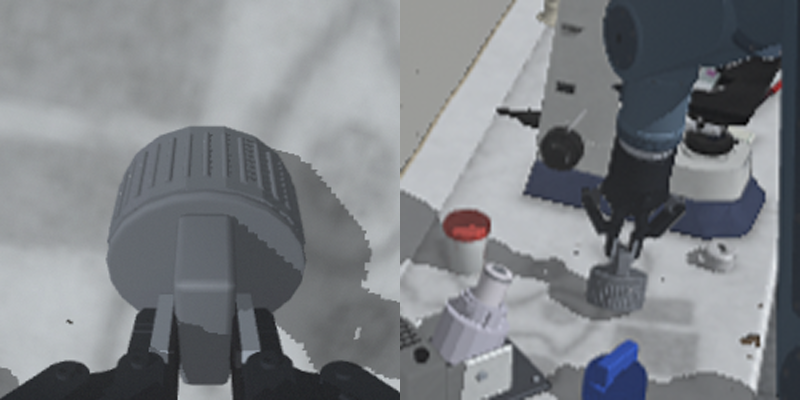

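Request:
drive_tool --deltas '[[[0, 0, 0.001], 0], [[0, 0, 0], 0], [[0, 0, 0], 0], [[0, 0, 0], 0], [[0, 0, 0], 0]]' --gripper 0.6

```text
time_s: 9.9
eef_pos: [0.4535, -0.303, 0.0678]
eef_rot: [0.05, 0.602, 0.797, 0.014]
wrist_force: [0.1, -0.3, -1.1]
opening: 0.601
```

Run:
```python
from h import *
shot('side','s16');shot('wrist','w16')
b=cv2.imread('pics/s16.png')[60:210,220:370]
a=cv2.imread('pics/w16.png')[50:300,130:380]
cv2.imwrite('pics/z16.png',np.hstack([cv2.resize(x,(400,400),interpolation=cv2.INTER_CUBIC) for x in (a,b)]))
```

```text
(no output)
```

View pics/z16.png

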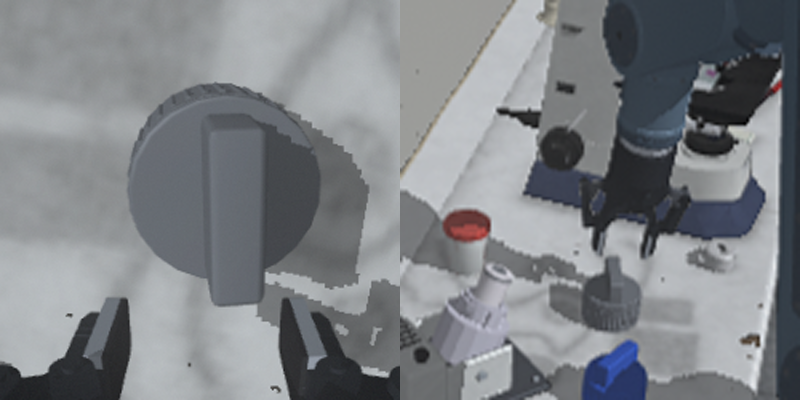

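Request:
drive_tool --deltas '[[[0, 0, 0.04], 0], [[0, 0, 0.04], -0.1], [[0.005, 0.01, 0.04], -0.13], [[0.01, 0.015, 0.035], -0.13], [[0.01, 0.015, 0.02], -0.13], [[0.01, 0.015, 0.01], -0.13], [[0.01, 0.015, 0], -0.13], [[0, 0, 0], -0.13], [[0, 0, 0], -0.13], [[0, 0, 0], 0]]'

```text
time_s: 11.0
eef_pos: [0.4978, -0.2273, 0.2589]
eef_rot: [0.05, 0.921, 0.386, -0.007]
wrist_force: [-0.8, -0.6, -1.1]
opening: 0.597
```

Run:
```python
from h import *
shot('wrist','w17')
o=get_obs();M=R.from_quat(o['eef_rot'],scalar_first=True).as_matrix();print(o['eef_pos'],M.round(3),o['q'].round(2))
```

```text
[ 0.49767293 -0.2274496   0.25886931] [[ 0.699  0.715  0.025]
 [ 0.713 -0.694 -0.098]
 [-0.052  0.087 -0.995]] [-0.61  0.05  1.7  -0.07  1.32  0.18]
```

View pics/w17.png

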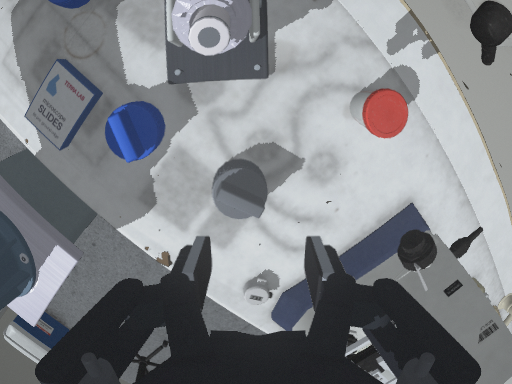

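Run:
```python
from h import *
c=load('w17');print(proj(c,[.5656,-.116,.1514],True),plane(c,209,37,.1514,True).round(4))
s=load('s16');print(proj(s,[.5656,-.116,.1514]))
b=cv2.imread('pics/s16.png')[130:230,190:290]
a=cv2.imread('pics/w17.png')[0:100,160:260]
cv2.imwrite('pics/z17.png',np.hstack([cv2.resize(x,(400,400),interpolation=cv2.INTER_CUBIC) for x in (a,b)]))
```

```text
(np.float64(207.3701728506322), np.float64(32.57056082362968)) [ 0.5639 -0.1196  0.1514]
(np.float64(255.60143373793125), np.float64(161.36748160159362))
```

View pics/z17.png

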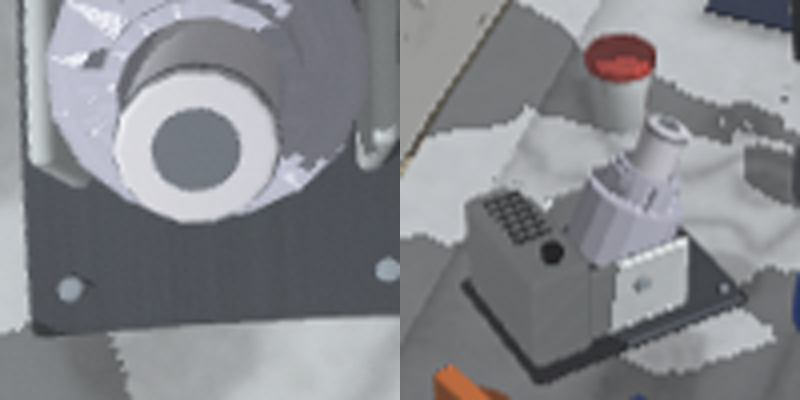

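Request:
drive_tool --deltas '[[[0.012, 0.02, -0.005], 0.01], [[0.012, 0.02, -0.005], 0.01], [[0.012, 0.02, -0.01], 0.01], [[0.012, 0.018, -0.01], 0], [[0.01, 0.015, -0.01], 0], [[0, 0, 0], 0]]' --gripper 0.65

```text
time_s: 11.65
eef_pos: [0.556, -0.1332, 0.2165]
eef_rot: [0.05, 0.91, 0.411, -0.007]
wrist_force: [-0.7, 0.2, -0.4]
opening: 0.65
```

Run:
```python
from h import *
c=shot('wrist','w18')
b=cv2.imread('pics/w18.png')[80:280,150:350]
cv2.imwrite('pics/z18.png',cv2.resize(b,(600,600),interpolation=cv2.INTER_CUBIC))
```

```text
(no output)
```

View pics/z18.png

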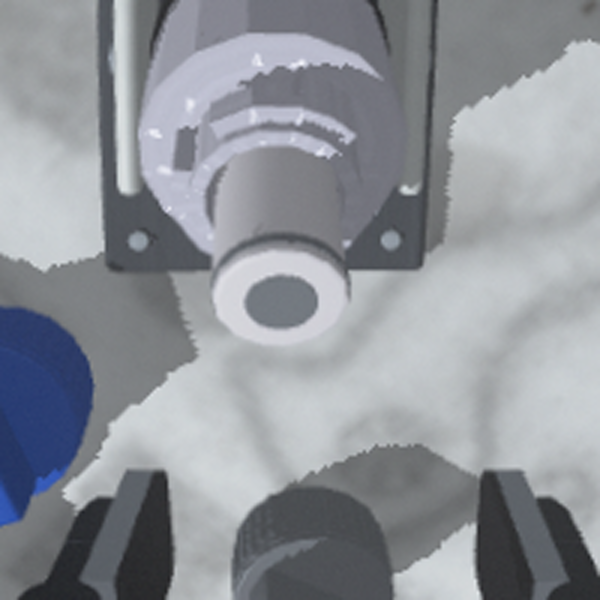

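Run:
```python
from h import *
a=load('w17');b=load('w18');s=load('s16')
rs=[ray(a,208.9,37.2,True),ray(b,243.8,179.1,True),ray(s,257,162)]
print(tri(rs[:2]),tri(rs)); print(plane(b,243.8,179.1,.1514,True))
```

```text
(array([ 0.5639535 , -0.1193122 ,  0.14851891]), [np.float64(0.1460623999331301), np.float64(0.14606239993336464)]) (array([ 0.56329262, -0.11954232,  0.14718344]), [np.float64(0.7685265675602154), np.float64(0.5559315139882203), np.float64(1.1136666758200788)])
[ 0.5646928  -0.11853325  0.1514    ]
```

Request:
drive_tool --deltas '[[[0.004, 0.005, -0.015], 0], [[0.004, 0.005, -0.015], 0], [[0.003, 0.004, -0.012], 0], [[0, 0, 0], 0]]'

```text
time_s: 12.1
eef_pos: [0.5667, -0.1217, 0.1722]
eef_rot: [0.051, 0.91, 0.411, -0.007]
wrist_force: [0.4, 0.0, -0.7]
opening: 0.647
```

Request:
drive_tool --deltas '[[[0, 0.002, -0.015], 0], [[0, 0.001, -0.015], 0], [[0, 0, -0.012], 0], [[0, 0, -0.004], 0], [[0, 0, 0], 0]]'

```text
time_s: 12.6
eef_pos: [0.5664, -0.1195, 0.1232]
eef_rot: [0.051, 0.91, 0.411, -0.007]
wrist_force: [-0.7, -0.8, 0.9]
opening: 0.652
```

```bash
python3 zz.py 19
```

```text
{'time_s': np.float64(12.7), 'eef_pos': array([ 0.567, -0.12 ,  0.124]), 'eef_rot': array([ 0.051,  0.91 ,  0.411, -0.007]), 'wrist_force': array([-0.778,  0.378,  0.294]), 'torque': array([0.006, 0.009, 0.027]), 'opening': np.float64(0.653)}
```

View pics/z19.png

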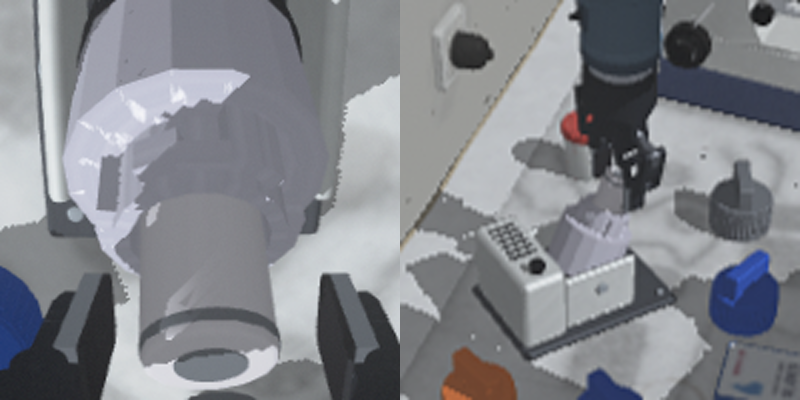

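Request:
drive_tool --deltas '[[[0.001, 0.001, 0], 0], [[0, 0, 0], 0], [[0, 0, 0], 0], [[0, 0, 0], 0], [[0, 0, 0], 0]]' --gripper 0

```text
time_s: 13.2
eef_pos: [0.5677, -0.1168, 0.1262]
eef_rot: [0.05, 0.91, 0.411, -0.007]
wrist_force: [-0.9, 1.4, -1.1]
opening: 0.382
```

Gripped (0.38·85 ≈ 33 mm). Draw along the axis.

Request:
drive_tool --deltas '[[[-0.003, -0.003, 0.009], 0], [[-0.003, -0.003, 0.009], 0], [[-0.003, -0.003, 0.009], 0]]'

```text
time_s: 13.5
eef_pos: [0.5579, -0.1264, 0.1542]
eef_rot: [0.05, 0.91, 0.411, -0.007]
wrist_force: [-0.3, -0.1, -0.5]
opening: 0.386
```

```bash
python3 zz.py 20
```

```text
{'time_s': np.float64(13.6), 'eef_pos': array([ 0.558, -0.127,  0.155]), 'eef_rot': array([ 0.05 ,  0.91 ,  0.411, -0.007]), 'wrist_force': array([-0.27 ,  0.011, -0.439]), 'torque': array([ 0.082,  0.057, -0.012]), 'opening': np.float64(0.387)}
```

View pics/z20.png

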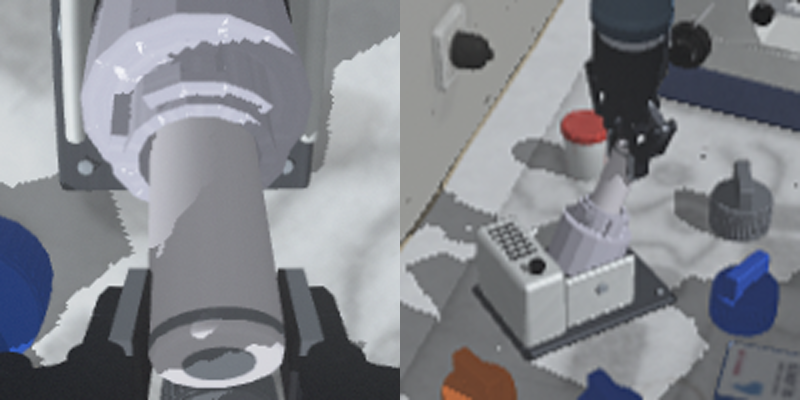

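Request:
drive_tool --deltas '[[[-0.003, -0.003, 0.009], 0], [[-0.003, -0.003, 0.009], 0], [[-0.003, -0.003, 0.009], 0], [[-0.003, -0.003, 0.01], 0], [[-0.003, -0.003, 0.02], 0], [[0, 0, 0.03], 0], [[0, 0, 0], 0]]'

```text
time_s: 14.3
eef_pos: [0.5419, -0.1441, 0.2496]
eef_rot: [0.051, 0.91, 0.41, -0.006]
wrist_force: [0.7, -0.9, -0.1]
opening: 0.38
```

Run:
```python
from h import *
c=shot('wrist','w21');s=shot('side','s21')
o=get_obs();M=R.from_quat(o['eef_rot'],scalar_first=True).as_matrix();print(o['eef_pos'],M.round(3))
b=cv2.imread('pics/s21.png')[60:200,180:320]
a=cv2.imread('pics/w21.png')[100:300,150:350]
cv2.imwrite('pics/z21.png',np.hstack([cv2.resize(x,(400,400),interpolation=cv2.INTER_CUBIC) for x in (a,b)]))
```

```text
[ 0.53993534 -0.14308753  0.24516095] [[ 0.663  0.748  0.026]
 [ 0.747 -0.658 -0.096]
 [-0.055  0.083 -0.995]]
```

View pics/z21.png

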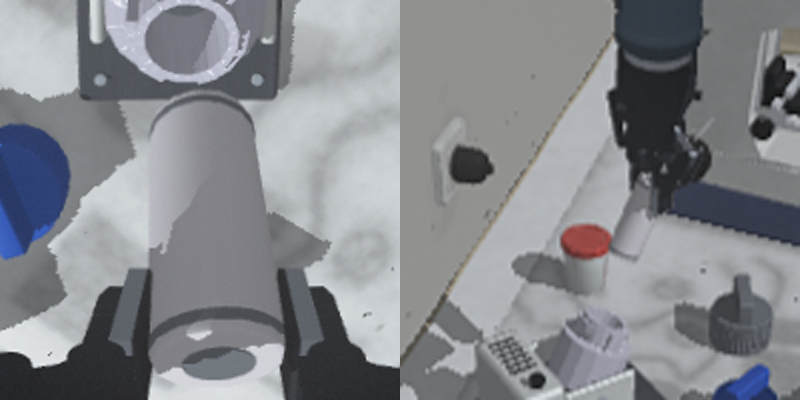

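Request:
drive_tool --deltas '[[[-0.002, 0.03, 0], 0.073], [[-0.002, 0.04, 0], 0.073], [[-0.002, 0.04, 0], 0.073], [[-0.002, 0.04, 0], 0.073], [[-0.002, 0.04, 0], 0.073], [[-0.002, 0.04, 0], 0.073], [[-0.002, 0.04, 0], 0.073], [[-0.002, 0.03, 0], 0.073], [[0, 0.02, 0], 0.073], [[0, 0, 0], 0.073]]'

```text
time_s: 15.4
eef_pos: [0.5131, 0.188, 0.2312]
eef_rot: [0.043, 0.695, 0.718, 0.002]
wrist_force: [-0.6, -1.0, -0.8]
opening: 0.377
```

Run:
```python
from h import *
c=shot('wrist','w22');s=shot('side','s22');shot('scene','c22')
o=get_obs();M=R.from_quat(o['eef_rot'],scalar_first=True).as_matrix();print(o['eef_pos'],M.round(3),o['q'].round(2))
```

```text
[0.51358982 0.18553927 0.23145886] [[-0.023  0.998  0.064]
 [ 0.998  0.027 -0.058]
 [-0.06   0.062 -0.996]] [ 0.17  0.09  1.71 -0.07  1.29  0.16]
```

View pics/w22.png

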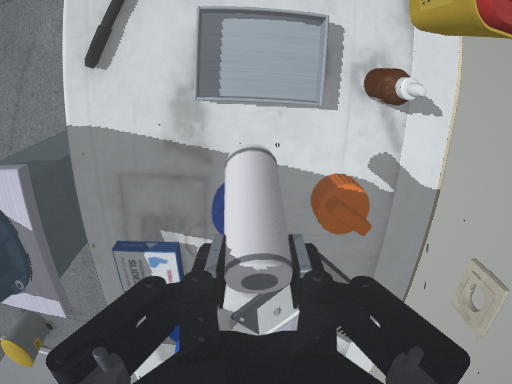

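View pics/c22.png

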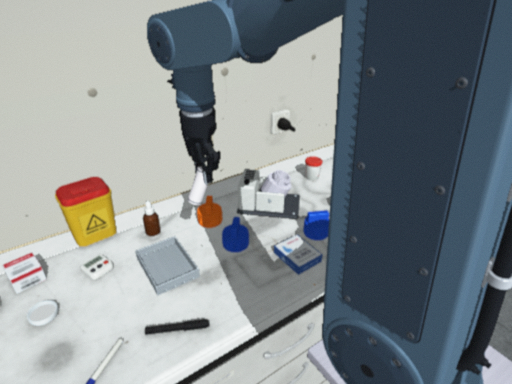

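View pics/s22.png

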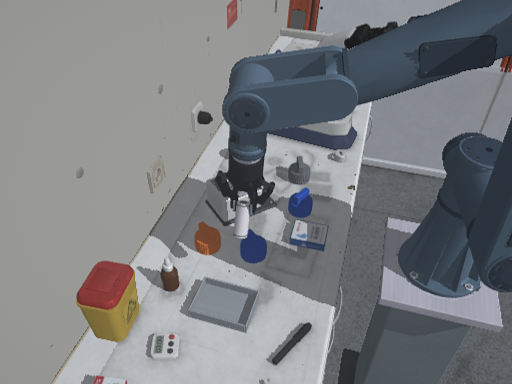

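Run:
```python
from h import *
c=load('w22')
for p in [(197,7),(328,11),(325,107),(196,102)]: print(p,plane(c,*p,.028,True).round(4))
for nm in ['s22']:
  d=load(nm)
  for p in [(207,280),(258,291),(246,328),(188,319)]: print(p,plane(d,*p,.028).round(4))
# cartridge ends in wrist: top centre, bottom edge
M=R.from_quat(get_obs()['eef_rot'],scalar_first=True).as_matrix();T=get_obs()['eef_pos']
for s in (5,15,25): pass
```

```text
(197, 7) [0.4538 0.3563 0.028 ]
(328, 11) [0.6014 0.3596 0.028 ]
(325, 107) [0.6042 0.2444 0.028 ]
(196, 102) [0.4546 0.2457 0.028 ]
(207, 280) [0.588  0.2562 0.028 ]
(258, 291) [0.452  0.2518 0.028 ]
(246, 328) [0.4502 0.3631 0.028 ]
(188, 319) [0.5901 0.3793 0.028 ]
```

Request:
drive_tool --deltas '[[[0.003, 0.025, -0.01], 0], [[0.003, 0.025, -0.015], 0], [[0.003, 0.025, -0.02], 0], [[0.002, 0.02, -0.025], 0], [[0, 0.005, -0.02], 0], [[0, 0, -0.015], 0], [[0, 0, 0], 0]]'

```text
time_s: 16.25
eef_pos: [0.5258, 0.2829, 0.1205]
eef_rot: [0.044, 0.706, 0.707, -0.0]
wrist_force: [-0.4, 0.0, -1.2]
opening: 0.382
```

```bash
cat > zt.py <<'E'
import sys
from h import *
t=sys.argv[1]
shot('wrist','w'+t);shot('side','s'+t);shot('scene','c'+t)
o=get_obs();print({k:np.round(v,3) for k,v in o.items() if k in('eef_pos','eef_rot','wrist_force','torque','opening','time_s')})
b=cv2.imread('pics/s%s.png'%t)[210:340,160:290]
a=cv2.imread('pics/c%s.png'%t)[180:310,110:240]
w=cv2.imread('pics/w%s.png'%t)[60:310,130:380]
cv2.imwrite('pics/z%s.png'%t,np.hstack([cv2.resize(x,(266,266) if 0 else (266,266),interpolation=cv2.INTER_CUBIC) for x in (w,a,b)]))
cv2.imwrite('pics/y%s.png'%t,np.hstack([cv2.resize(x,(400,400),interpolation=cv2.INTER_CUBIC) for x in (a,b)]))
E
python3 zt.py 23
```

```text
{'time_s': np.float64(16.4), 'eef_pos': array([0.528, 0.284, 0.124]), 'eef_rot': array([0.045, 0.706, 0.707, 0.003]), 'wrist_force': array([ 0.283, -0.146,  0.025]), 'torque': array([ 0.064, -0.003, -0.042]), 'opening': np.float64(0.38)}
```

View pics/z23.png

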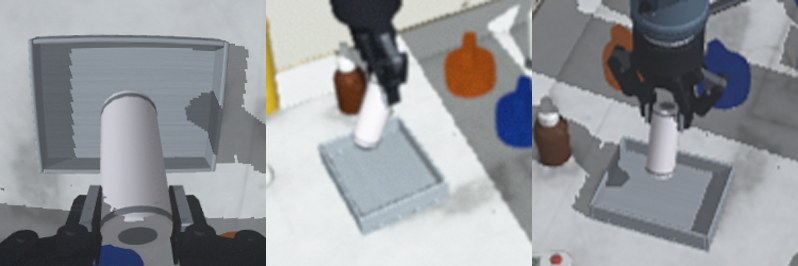

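View pics/y23.png

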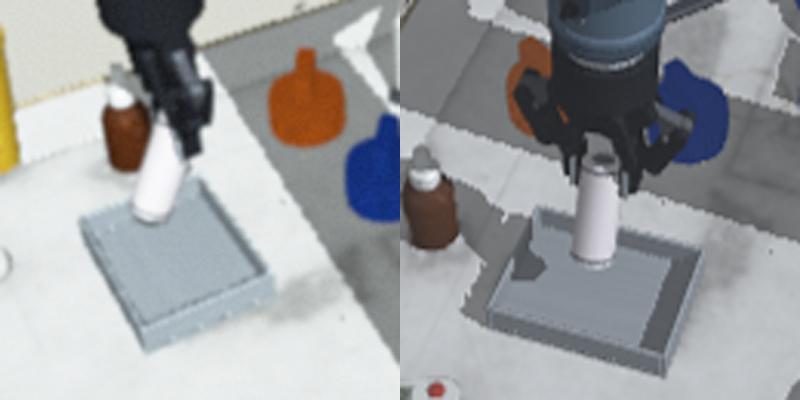

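Request:
drive_tool --deltas '[[[0, 0, -0.015], 0], [[0, 0, -0.015], 0], [[0, 0, -0.012], 0], [[0, 0, -0.008], 0], [[0, 0, -0.003], 0]]'

```text
time_s: 16.9
eef_pos: [0.5305, 0.2828, 0.0705]
eef_rot: [0.047, 0.707, 0.706, 0.005]
wrist_force: [-0.7, 0.8, -0.2]
opening: 0.384
```

Request:
drive_tool --deltas '[[[0, 0.005, -0.003], 0], [[0, 0.005, -0.002], 0], [[0, 0.005, 0], 0], [[0, 0.005, 0], 0]]'

```text
time_s: 17.3
eef_pos: [0.5304, 0.3042, 0.0646]
eef_rot: [0.046, 0.707, 0.706, 0.005]
wrist_force: [-0.0, 0.3, -0.2]
opening: 0.381
```

```bash
python3 zt.py 24
```

```text
{'time_s': np.float64(17.45), 'eef_pos': array([0.53 , 0.304, 0.065]), 'eef_rot': array([0.046, 0.707, 0.706, 0.005]), 'wrist_force': array([ 0.248, -0.932,  0.035]), 'torque': array([ 0.022,  0.065, -0.052]), 'opening': np.float64(0.383)}
```

View pics/z24.png

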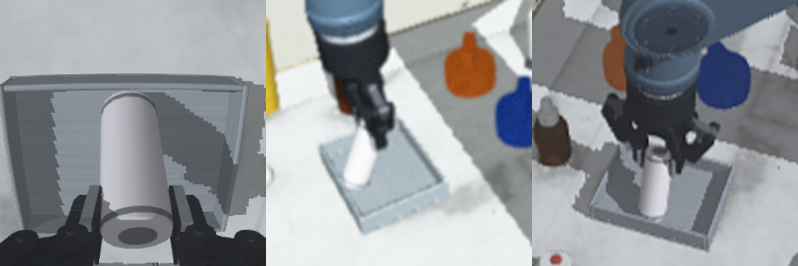

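View pics/y24.png

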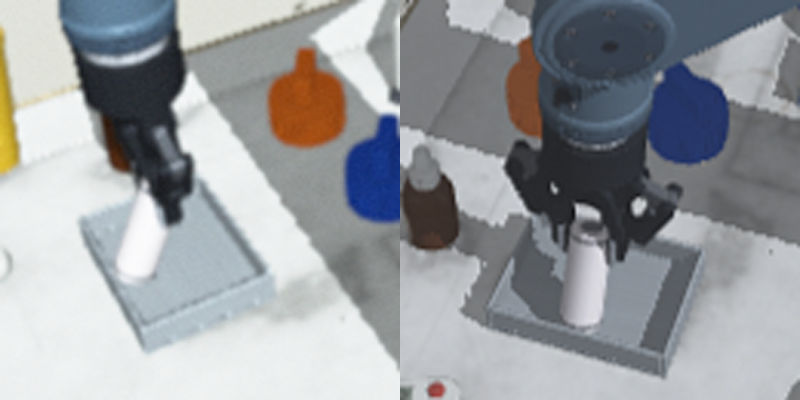

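Request:
drive_tool --deltas '[[[0, 0.003, -0.003], 0], [[0, 0.002, -0.003], 0], [[0, 0.002, 0], 0]]'

```text
time_s: 17.75
eef_pos: [0.5319, 0.3093, 0.0633]
eef_rot: [0.049, 0.706, 0.706, 0.004]
wrist_force: [-2.2, -4.8, -0.9]
opening: 0.383
```

Request:
drive_tool --deltas '[[[0, 0.005, 0], 0], [[0, 0.005, 0], 0], [[0, 0.005, 0], 0]]'

```text
time_s: 18.05
eef_pos: [0.5325, 0.3186, 0.0646]
eef_rot: [0.052, 0.706, 0.706, -0.0]
wrist_force: [-1.7, -6.8, 2.5]
opening: 0.381
```

```bash
python3 zt.py 25
```

```text
{'time_s': np.float64(18.2), 'eef_pos': array([0.533, 0.319, 0.064]), 'eef_rot': array([0.052, 0.706, 0.706, 0.   ]), 'wrist_force': array([ 1.316, -5.924,  0.719]), 'torque': array([-1.457, -0.162, -0.129]), 'opening': np.float64(0.381)}
```

View pics/z25.png

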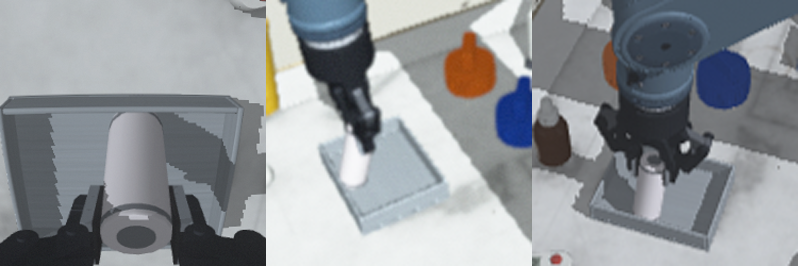

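View pics/y25.png

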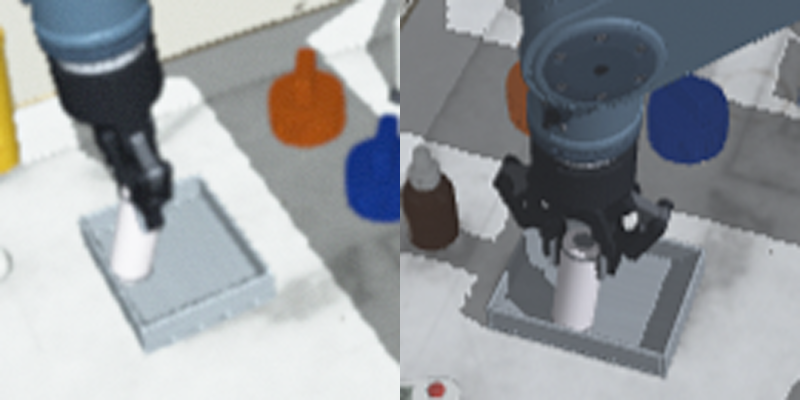

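Working: it pivots toward upright. Continue; about 20 mm more in y.

Request:
drive_tool --deltas '[[[0, 0.005, 0], 0], [[0, 0.005, 0], 0], [[0, 0.005, 0], 0]]'

```text
time_s: 18.5
eef_pos: [0.5334, 0.3273, 0.0645]
eef_rot: [0.056, 0.706, 0.706, -0.005]
wrist_force: [-3.0, -4.6, 1.9]
opening: 0.381
```

```bash
python3 zt.py 26
```

```text
{'time_s': np.float64(18.65), 'eef_pos': array([0.533, 0.328, 0.064]), 'eef_rot': array([ 0.056,  0.706,  0.706, -0.004]), 'wrist_force': array([ 0.563, -5.722, -0.187]), 'torque': array([-1.306, -0.234, -0.15 ]), 'opening': np.float64(0.38)}
```

View pics/z26.png

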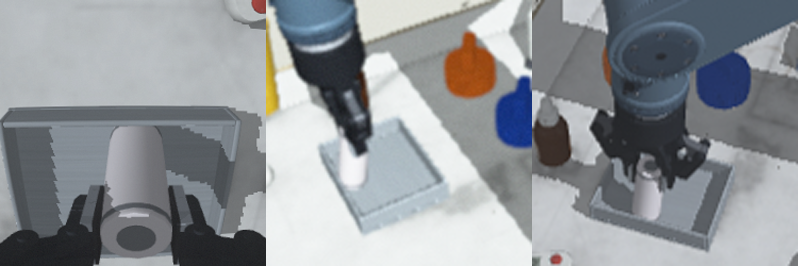

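View pics/y26.png

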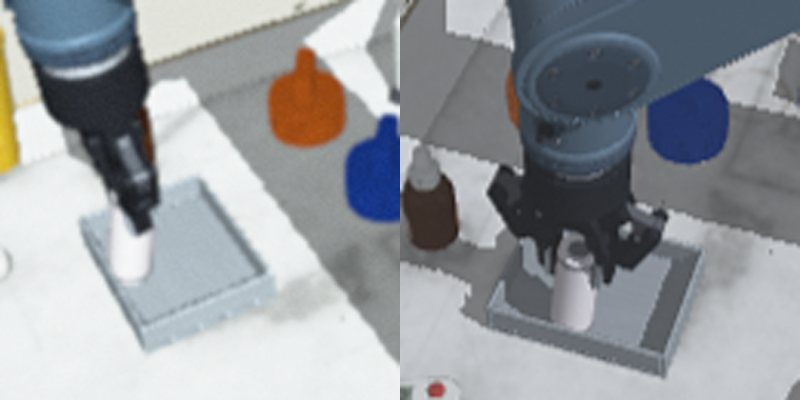

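Request:
drive_tool --deltas '[[[0, 0.005, 0], 0], [[0, 0.005, 0], 0], [[0, 0.005, 0], 0]]'

```text
time_s: 18.95
eef_pos: [0.534, 0.3363, 0.0643]
eef_rot: [0.059, 0.706, 0.705, -0.009]
wrist_force: [-1.9, -6.8, 2.7]
opening: 0.379
```

```bash
python3 zt.py 27
```

```text
{'time_s': np.float64(19.1), 'eef_pos': array([0.534, 0.337, 0.064]), 'eef_rot': array([ 0.059,  0.706,  0.705, -0.009]), 'wrist_force': array([-0.125, -6.343,  1.375]), 'torque': array([-1.368, -0.099, -0.081]), 'opening': np.float64(0.378)}
```

View pics/z27.png

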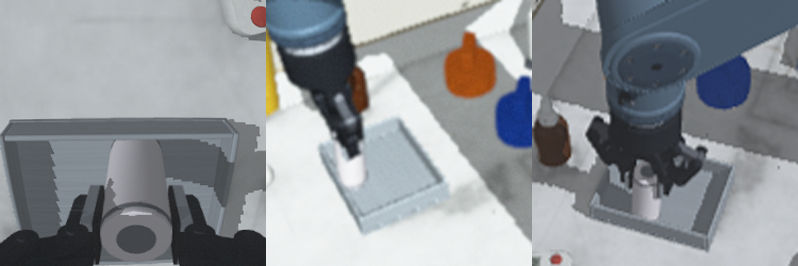

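View pics/y27.png

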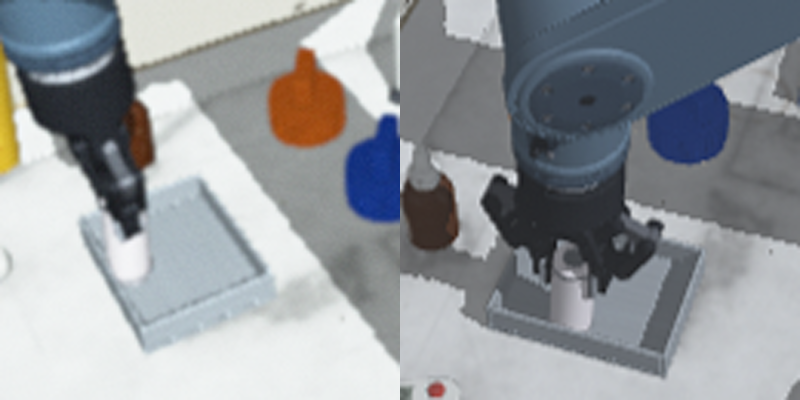

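Request:
drive_tool --deltas '[[[0, 0.005, 0], 0], [[0, 0.005, 0], 0]]'

```text
time_s: 19.3
eef_pos: [0.5342, 0.3418, 0.0641]
eef_rot: [0.062, 0.706, 0.705, -0.013]
wrist_force: [-1.1, -10.8, 5.2]
opening: 0.38
```

```bash
python3 zt.py 28
python3 - <<'E'
from h import *
for t in ('27','28'):
    w=cv2.imread('pics/w%s.png'%t)[160:320,180:340]
    globals()['a'+t]=cv2.resize(w,(400,400),interpolation=cv2.INTER_CUBIC)
cv2.imwrite('pics/q28.png',np.hstack([a27,a28]))
E
```

```text
{'time_s': np.float64(19.45), 'eef_pos': array([0.534, 0.342, 0.064]), 'eef_rot': array([ 0.061,  0.706,  0.705, -0.012]), 'wrist_force': array([ 0.406, -6.428,  2.192]), 'torque': array([-1.484,  0.018, -0.149]), 'opening': np.float64(0.379)}
```

View pics/q28.png

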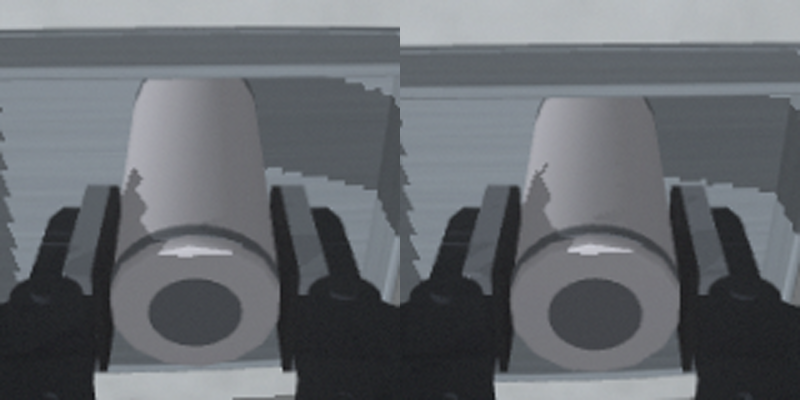

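View pics/y28.png

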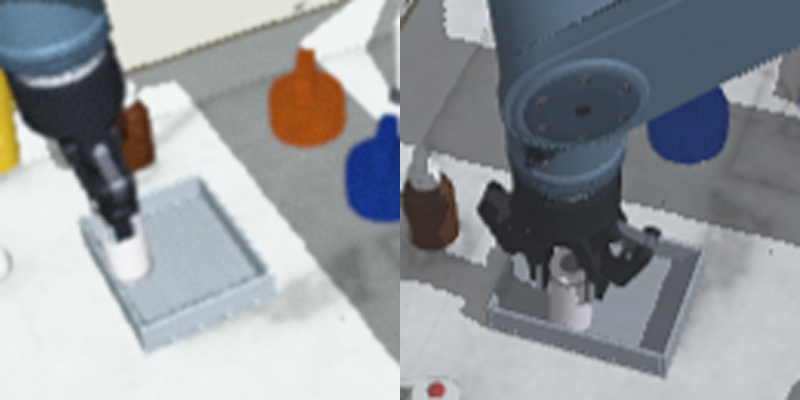

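Run:
```python
from h import *
c=load('w28')
print('top',plane(c,258,280,.088,True).round(4),'wall inner',plane(c,258,198.8,.028,True).round(4),'wall outer',plane(c,258,178,.028,True).round(4))
# disc edges: near/far
print(plane(c,258,160+232/2.5,.088,True),plane(c,258,160+370/2.5,.088,True))
o=get_obs();M=R.from_quat(o['eef_rot'],scalar_first=True).as_matrix();print(M.round(3))
```

```text
top [0.5338 0.3386 0.088 ] wall inner [0.538 0.353 0.028] wall outer [0.5379 0.3673 0.028 ]
[0.53378368 0.35549696 0.088     ] [0.5338743  0.31793464 0.088     ]
[[ 0.005  0.998  0.069]
 [ 0.995  0.002 -0.104]
 [-0.104  0.069 -0.992]]
```

Request:
drive_tool --deltas '[[[0, 0, -0.003], 0], [[0, 0, -0.002], 0]]'

```text
time_s: 19.65
eef_pos: [0.5354, 0.3411, 0.0618]
eef_rot: [0.062, 0.707, 0.705, -0.013]
wrist_force: [-8.3, -1.6, 20.4]
opening: 0.381
```

Request:
drive_tool --deltas '[[[0, 0, 0.001], 0], [[0, 0, 0], 0]]'

```text
time_s: 19.85
eef_pos: [0.5357, 0.3412, 0.0636]
eef_rot: [0.063, 0.707, 0.705, -0.012]
wrist_force: [0.0, -0.7, -0.5]
opening: 0.38
```

Request:
drive_tool --deltas '[[[0, 0, 0], 0], [[0, 0, 0], 0], [[0, 0, 0], 0]]' --gripper 0.48

```text
time_s: 20.15
eef_pos: [0.5359, 0.3415, 0.0632]
eef_rot: [0.063, 0.707, 0.705, -0.012]
wrist_force: [0.4, 0.6, 0.0]
opening: 0.481
```

```bash
python3 zt.py 29
python3 - <<'E'
from h import *
w=cv2.imread('pics/w29.png')[160:320,180:340]
cv2.imwrite('pics/q29.png',cv2.resize(w,(400,400),interpolation=cv2.INTER_CUBIC))
E
```

```text
{'time_s': np.float64(20.3), 'eef_pos': array([0.536, 0.341, 0.063]), 'eef_rot': array([ 0.063,  0.707,  0.705, -0.012]), 'wrist_force': array([-0.21 , -0.506, -0.146]), 'torque': array([0.029, 0.049, 0.021]), 'opening': np.float64(0.485)}
```

View pics/q29.png

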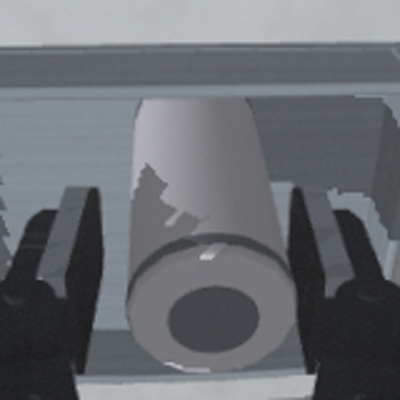

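View pics/y29.png

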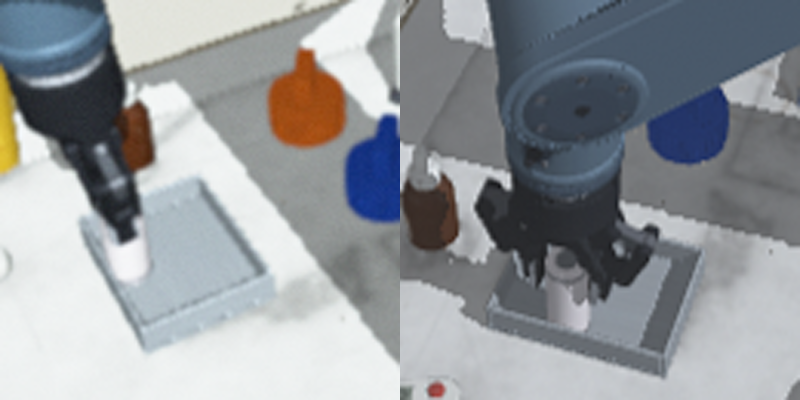

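Request:
drive_tool --deltas '[[[0, 0, 0], 0], [[0.003, 0, 0], 0], [[0, 0, 0], 0], [[0, 0, 0.01], 0], [[0, 0, 0.02], 0], [[0, 0, 0.03], 0]]' --gripper 0.8

```text
time_s: 20.9
eef_pos: [0.5355, 0.3397, 0.1202]
eef_rot: [0.061, 0.707, 0.705, -0.017]
wrist_force: [0.8, 0.6, 0.2]
opening: 0.801
```

Request:
drive_tool --deltas '[[[0, -0.01, 0.04], 0], [[0, -0.02, 0.04], 0], [[0, -0.04, 0.03], 0], [[0, -0.04, 0.02], 0], [[0, -0.04, 0], 0], [[0, 0, 0], 0]]'

```text
time_s: 21.5
eef_pos: [0.537, 0.1872, 0.266]
eef_rot: [0.065, 0.705, 0.706, -0.011]
wrist_force: [0.1, 0.7, -0.4]
opening: 0.799
```

```bash
python3 zt.py 30
```

```text
{'time_s': np.float64(21.65), 'eef_pos': array([0.537, 0.191, 0.265]), 'eef_rot': array([ 0.064,  0.704,  0.707, -0.011]), 'wrist_force': array([-0.615, -0.214, -0.516]), 'torque': array([ 0.092, -0.016,  0.049]), 'opening': np.float64(0.798)}
```

View pics/w30.png

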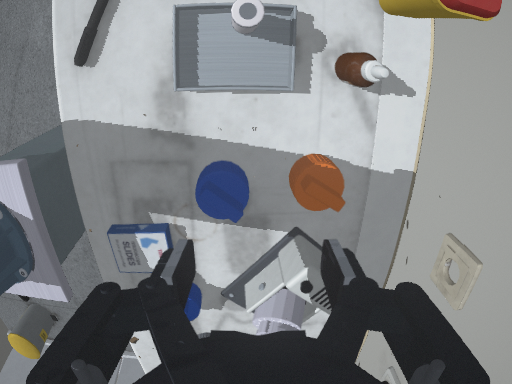

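View pics/y30.png

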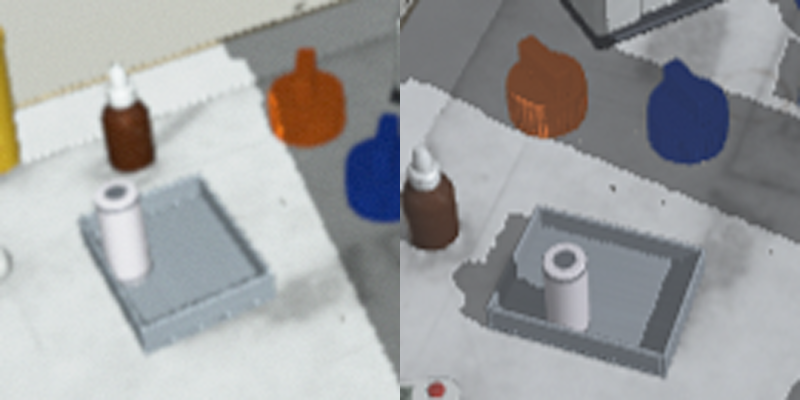

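View pics/s30.png

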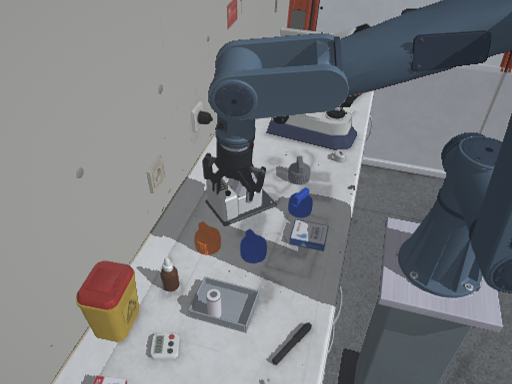

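Run:
```python
from h import *
s=load('s30');c=load('c30');w=load('w30')
k=3.077
rs=[ray(c,110+118/k,180+193/k),ray(s,160+167/k,210+258/k),ray(w,249,11,True)]
p,r=tri(rs);print(p.round(4),np.round(r,1));p2,_=tri(rs[:2]);print(p2.round(4))
q=p.copy();q[2]=.004
for cc,o,t in((c,(110,180),'scene'),(s,(160,210),'side')):
    u=proj(cc,q);print(t,'base centre in crop if upright',((u[0]-o[0])*k),((u[1]-o[1])*k))
print(plane(s,300,178,0.042),[abs(get_obs()['dq']).max()])
```

```text
[0.5398 0.3337 0.0858] [1.2 2.2 3.2]
[0.5376 0.3332 0.0866]
scene base centre in crop if upright 131.5820148843271 268.0296984522686
side base centre in crop if upright 168.55618790743665 321.31732228432395
[ 0.44057821 -0.21474976  0.042     ] [np.float64(0.025569288072390884)]
```

Run:
```python
from h import *
b=load('s30')['frame'][130:260,240:370,::-1]
cv2.imwrite('pics/zf.png',cv2.resize(b,(400,400),interpolation=cv2.INTER_CUBIC))
```

```text
(no output)
```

View pics/zf.png

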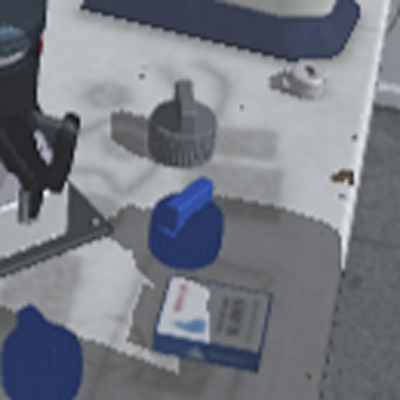

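The cap stands on its rim (around pixel 182,130 of the crop), and the bystanders look untouched. I'm handing in.

```bash
python3 -c "
from bench import hand_in
print(hand_in())"
```

```text
the job is handed in; nothing more can be done
None
```

The job is done and handed in at about 22 s of the 62 s allowed. I pressed the cap, turned it about 55°, drew it off along the axis and stood it on its rim on the free spot near (0.45, -0.27). I drew the cartridge out the same way, tipped it upright against the tray's far wall, set it on the tray floor and let go.

**Last checks:**
- **Cartridge:** it stands upright in the tray, same end up, close to or touching the wall. Its top measured 86–87 mm high, against 89 mm expected. The rays behind that point disagreed by up to 3 mm.
- **Cap:** it stands flat on its rim.
- **Bystanders:** the stain bottle and slide carton look unmoved in the last views. The specimen cup was hidden behind the arm then; it was in place in a picture taken shortly before the cartridge was set down. I checked these by eye and did not measure them.
- **Robot:** the gripper is clear of everything. The largest wrist force I read was about 20 N, while setting the parts down.

**Deviations:** the tool took on a tilt of about 4° during the twist, growing to about 7° by the end. The interface could not remove it, and the parts still settled flat when released.

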